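# Pack the classroom water-testing kit

### The arm

A 6-joint arm with a two-finger parallel gripper is mounted at the origin on the work surface. World frame = base frame: x ahead of the robot, y to its left, z up, the work surface at z = 0. Lengths are in m, angles in rad, forces in N, time in s.
With the tool pointing down it reaches from about 0.35 to 0.975 m from the base axis. Payload 4.9 kg.
Tool frame: the origin (TCP) lies on the mounting face of the last link; the fingertips stand 173 mm ahead of it and the grasp point (between the pads) lies ctrl.pinch_z ahead of it (ctrl.pinch_z is the distance from the TCP to the grasp point, in m); z points along the fingers, y is the line along which they close (so a half turn about z gives the same grasp; the last joint's range is limited). The gripper opens to 85 mm and grips with 20 to 120 N. Pads are 22 mm wide; open, the fingers measure 114 mm over their backs; the gripper's body (76 mm by 85 mm) begins 54 mm behind the grasp point. The pads swing forward as they close: fully open they stand 13 mm farther back than shut.
Start: joints at [1.083, 0.053, 1.613, -0, 1.476, -0.119], TCP at [0.225, 0.583, 0.405] pointing down, gripper open.
Joint ranges: [-3.01, 3.01], [-1.01, 2.22], [0.06, 2.58], [-1.02, 4.17], [0.09, 2.62], [-3.14, 3.14]. Speed limits (rad/s): [2.57, 2.57, 3.14, 3.14, 3.14, 3.14].

### API

Orientations are given as a rotation vector (axis times angle).
In Python, from station import telemetry, eyes, ctrl gives the robot as it stands.
- The arm moves only by the tool apply_moves, never from a script. Its argument "plan" is a list of rows, each a list of 5 numbers: the finger opening in m, from 0 to 0.0854, then the shift along the tool's x, y, z in m, then the turn about the tool's z in rad. In form: [[jaw, x, y, z, roll], ...]. A call has 1 to 12 rows; each row is the pose to reach, as a shift and turn from the pose commanded when the call began, along the tool's axes at that moment; what a row does not reach only later rows make up. A row lasts 1/12 s, in which the tool goes at most 41.7 mm and 7.16 degrees, less where a joint would pass 70% of its speed; a pose out of reach is approached as far as the arm can. A call with a gripper value outside its range is refused whole. The fingers move at their own pace and stop on an object; "newtons" is the grip in N (left out, the last holds). Time passes only in rows, so rows that repeat a pose let the fingers close. It gives the time, the measured TCP pose, the force, the opening and the grip force at its end, in the units of the state.
- telemetry.get_obs(): the state, without advancing time (a new reading comes with each control period).
- eyes.get_image(name): name is "scene" or "side" or "wrist"; returns a dict with "img" (480x640x3 uint8, blue, green, red), "range_z" (480x640 float32, m along the optical axis (not along the pixel's ray), 0 where there is no reading), "K" (3x3 intrinsics, pixels), "dist_coeffs" ([k1, k2, p1, p2, k3] as OpenCV has them; the pictures are not rectified), "pose" (4x4, takes a point from camera to world coordinates); the wrist camera has in their place "hand_eye" (4x4, takes a point from camera to tool coordinates, whose origin is the TCP and whose axes are the flange's). Camera axes: x right, y down, z forward; pixel columns grow to the right and rows downward; lengths in m; the calibration is good to about 2 mm. A picture is of the moment at which its call begins: read the wrist's pose just before it.
- ctrl.finish_job(): hands the job in; it is judged then, once.
Trained networks look in a picture, given as the dict that the camera call returned (one of the last four; its "shot" number tells which), for a name from the list of things; names that differ only in an ending like _2 or _b are one class to them, and where a whole thing is asked for, a point or a joint stands for the part that bears it (a point fixed in the world has none). Each returns a list of dicts, best first, with "confidence" (0 to 1); they miss things now and then, are a little off and sometimes report something else, mostly with a low value. They report only what shows in the picture. A call takes as long as a camera call. They do not tell look-alikes from the thing itself.
- eyes.search_frame(thing, picture): "box" ([left, top, right, bottom] in pixels, round what is visible of it).
- eyes.outline_of(thing, picture): "region" (480x640 bool, what is visible of it) and "box" ([left, top, right, bottom] in pixels, round what is visible of it).
- eyes.tip_of(thing, picture): "point" ([column, row] in pixels: a listed point, or the origin of a listed thing).
The state is a dict: "t": time; "q": joint angles; "dq": joint speeds; "effort": joint torques, N m; "tool_pos": TCP position; "tool_rot": TCP orientation; "contact_force": force on the tool from outside, world axes, zero at the start; "wrist_torque": the same for the moment, N m; "opening": finger opening in m; "grip_force": force on a finger pad.
Only numpy, scipy, OpenCV 4.12 (cv2) and the standard library are available. Lean on these libraries where they do the work, as an engineer would, in place of code of your own. Each camera call takes 0.05 s, during which the arm holds its last target. There are 200 camera calls.

### The job

Pack up the water-testing kit. Stand every loose sample jar upright on the floor of the bottom tray, each in a free spot with a visible gap to every other jar, without pushing the jars already packed; then pick up the stacking tray by its handle and lower it gently onto the bottom tray, so that its four lugs drop fully into the corner sockets. After that, stand both funnels mouth down on the floor of the stacked tray, and leave the big jar, the measuring cylinder and the lid on the desk where they are.

Things in the scene. Friction and masses are not known exactly. Their poses are not given: they have to be found in the camera images.
- base_tray: bottom tray of grey plastic on the desk, does not move, 180 (its x) by 240 mm (its y), floor 5 mm thick, 5 mm walls with a low rim 16 mm above the desk, a tall post at each corner. One or two packed jars stand in it. Origin: centre of its underside, on the desk
- base_tray_seat (a point): point over the bottom tray's centre, level with the tops of its four posts, 64 mm above the desk. Each post is 26 mm square, centred at x = +-77, y = +-107 mm in the tray's frame, with a square socket 16 mm wide and 15 mm deep in its top
- top_tray_grip (a point): loose grey stacking tray, 180 (x) by 240 mm (y), about 0.45 kg, with a black carrying handle over its middle. The point is the centre of the handle's bar: 120 mm long along the tray's x, 16 wide (y), 18 high, on two 14 mm uprights at x = +-53 mm. The tray floor's upper face is 57 mm below the point, the top of its 5 mm thick rim 40 mm below
- top_tray_under (a point): centre of the underside of the stacking tray's floor, 62 mm below the handle point. Four round lugs, 12 mm diameter, 12 mm long, tapered ends, hang from it at x = +-77, y = +-107 mm; on the desk it stands on them. Seated, this point meets the bottom tray's seat point (handle point 126 mm above the desk); it fits either way round (half a turn)
- funnel_big_mid (a point): steel funnel standing mouth down, stem up: mouth 68 mm across, 85 mm tall, the cone's narrow end is 41 mm up, above it a straight stem of 14 mm diameter. The point is on its axis half-way up (42.5 mm above its mouth); z axis up along the stem
- funnel_small_mid (a point): smaller steel funnel standing mouth down, stem up: mouth 54 mm across, 75 mm tall, the cone's narrow end is 36 mm up, above it a straight stem of 14 mm diameter. The point is on its axis half-way up (37.5 mm above its mouth); z axis up along the stem
- jar0_mid (a point): loose sample jar: clear glass cylinder with a flat steel lid, 36 mm across, 50 mm tall (closed, graspable anywhere on its side); the point is its centre, half-way up, z axis up. It starts on the desk between the two trays; three or four of these are present, the others are absent (None)
- jar1_mid (a point): loose sample jar: clear glass cylinder with a flat steel lid, 36 mm across, 50 mm tall (closed, graspable anywhere on its side); the point is its centre, half-way up, z axis up. It starts on the desk between the two trays; three or four of these are present, the others are absent (None)
- jar2_mid (a point): loose sample jar: clear glass cylinder with a flat steel lid, 36 mm across, 50 mm tall (closed, graspable anywhere on its side); the point is its centre, half-way up, z axis up. It starts on the desk between the two trays; three or four of these are present, the others are absent (None)
- jar3_mid (a point): loose sample jar: clear glass cylinder with a flat steel lid, 36 mm across, 50 mm tall (closed, graspable anywhere on its side); the point is its centre, half-way up, z axis up. It starts on the desk between the two trays; three or four of these are present, the others are absent (None)
- packed0_mid (a point): packed sample jar: clear glass cylinder with a flat steel lid, 36 mm across, 50 mm tall (closed, graspable anywhere on its side); the point is its centre, half-way up, z axis up. It already stands in the bottom tray; one or two of these are present, the others are absent (None)
- packed1_mid (a point): packed sample jar: clear glass cylinder with a flat steel lid, 36 mm across, 50 mm tall (closed, graspable anywhere on its side); the point is its centre, half-way up, z axis up. It already stands in the bottom tray; one or two of these are present, the others are absent (None)
- packed2_mid (a point): packed sample jar: clear glass cylinder with a flat steel lid, 36 mm across, 50 mm tall (closed, graspable anywhere on its side); the point is its centre, half-way up, z axis up. It already stands in the bottom tray; one or two of these are present, the others are absent (None)
- packed3_mid (a point): packed sample jar: clear glass cylinder with a flat steel lid, 36 mm across, 50 mm tall (closed, graspable anywhere on its side); the point is its centre, half-way up, z axis up. It already stands in the bottom tray; one or two of these are present, the others are absent (None)
- mason_jar: bystander: big closed glass jar, 80 mm across and 130 mm tall, standing at the robot's right; origin at the centre of its underside
- measuring_cylinder: bystander: clear measuring cylinder, foot 64 mm, tube 26 mm, 160 mm tall, standing beyond the work; origin at the centre of its underside
- jar_lid: bystander: flat steel lid, 70 mm across, 14 mm high, lying on the desk at the robot's left; origin at the centre of its underside
Things that resemble listed ones, but are neither listed nor needed, are in the scene too. Leave any blue or green look-alike of the part that bears funnel_big_mid alone.

How it is judged:
On the way, in this order (a step that is already met when the one before it is completed fails the run):
1. every loose jar stands released in the bottom tray, clear of the others (x of jar0_mid in the frame of base_tray between -0.07 and 0.07 m and y of jar0_mid in the frame of base_tray between -0.1 and 0.1 m and z of jar0_mid in the frame of base_tray between 0.026 and 0.034 m and angle between each of jar0_mid, jar1_mid, jar2_mid, jar3_mid's own z axis and vertical below 0.1 rad and x of jar1_mid in the frame of base_tray between -0.07 and 0.07 m and y of jar1_mid in the frame of base_tray between -0.1 and 0.1 m and z of jar1_mid in the frame of base_tray between 0.026 and 0.034 m and x of jar2_mid in the frame of base_tray between -0.07 and 0.07 m and y of jar2_mid in the frame of base_tray between -0.1 and 0.1 m and z of jar2_mid in the frame of base_tray between 0.026 and 0.034 m and x of jar3_mid in the frame of base_tray between -0.07 and 0.07 m and y of jar3_mid in the frame of base_tray between -0.1 and 0.1 m and z of jar3_mid in the frame of base_tray between 0.026 and 0.034 m and horizontal distance between jar0_mid and jar1_mid above 0.039 m and horizontal distance between each of jar0_mid, jar1_mid and jar2_mid above 0.039 m and horizontal distance between each of jar0_mid, jar1_mid, jar2_mid and jar3_mid above 0.039 m and horizontal distance between each of jar0_mid, jar1_mid, jar2_mid, jar3_mid and packed0_mid above 0.039 m and horizontal distance between each of jar0_mid, jar1_mid, jar2_mid, jar3_mid and packed1_mid above 0.039 m and horizontal distance between each of jar0_mid, jar1_mid, jar2_mid, jar3_mid and packed2_mid above 0.039 m and horizontal distance between each of jar0_mid, jar1_mid, jar2_mid, jar3_mid and packed3_mid above 0.039 m and contact force between the fingers and anything else below 0.3 N), for 0.2 s.
2. the stacking tray is seated on the bottom tray, all lugs in their sockets (horizontal distance between top_tray_grip and base_tray below 0.005 m and z of top_tray_grip in the frame of base_tray between 0.122 and 0.13 m and angle between the x axis of top_tray_grip and the x axis of base_tray, either way round below 0.05 rad and angle between top_tray_grip's own z axis and vertical below 0.04 rad), for 0.3 s.
3. both funnels stand mouth down in the stacked tray (all of step 2 and x of funnel_big_mid in the frame of top_tray_grip between -0.075 and 0.075 m and y of funnel_big_mid in the frame of top_tray_grip between -0.105 and 0.105 m and z of funnel_big_mid in the frame of top_tray_grip between -0.0195 and -0.0095 m and angle between each of funnel_big_mid, funnel_small_mid's own z axis and vertical below 0.1 rad and x of funnel_small_mid in the frame of top_tray_grip between -0.075 and 0.075 m and y of funnel_small_mid in the frame of top_tray_grip between -0.105 and 0.105 m and z of funnel_small_mid in the frame of top_tray_grip between -0.0245 and -0.0145 m), for 0.2 s.
At the end, for the whole second after the job is handed in: Loose jars upright (0.1 rad) on the bottom tray's floor, 3 mm or more from other jars; stacking tray on the posts, lugs in sockets (5 mm, 0.05 rad, handle centre 122 to 130 mm above desk); both funnels mouth down, flat (0.1 rad) on the stacking tray's floor (all of step 3 and x of jar0_mid in the frame of base_tray between -0.07 and 0.07 m and y of jar0_mid in the frame of base_tray between -0.1 and 0.1 m and z of jar0_mid in the frame of base_tray between 0.026 and 0.034 m and angle between each of jar0_mid, jar1_mid, jar2_mid, jar3_mid's own z axis and vertical below 0.1 rad and x of jar1_mid in the frame of base_tray between -0.07 and 0.07 m and y of jar1_mid in the frame of base_tray between -0.1 and 0.1 m and z of jar1_mid in the frame of base_tray between 0.026 and 0.034 m and x of jar2_mid in the frame of base_tray between -0.07 and 0.07 m and y of jar2_mid in the frame of base_tray between -0.1 and 0.1 m and z of jar2_mid in the frame of base_tray between 0.026 and 0.034 m and x of jar3_mid in the frame of base_tray between -0.07 and 0.07 m and y of jar3_mid in the frame of base_tray between -0.1 and 0.1 m and z of jar3_mid in the frame of base_tray between 0.026 and 0.034 m and horizontal distance between jar0_mid and jar1_mid above 0.039 m and horizontal distance between each of jar0_mid, jar1_mid and jar2_mid above 0.039 m and horizontal distance between each of jar0_mid, jar1_mid, jar2_mid and jar3_mid above 0.039 m and horizontal distance between each of jar0_mid, jar1_mid, jar2_mid, jar3_mid and packed0_mid above 0.039 m and horizontal distance between each of jar0_mid, jar1_mid, jar2_mid, jar3_mid and packed1_mid above 0.039 m and horizontal distance between each of jar0_mid, jar1_mid, jar2_mid, jar3_mid and packed2_mid above 0.039 m and horizontal distance between each of jar0_mid, jar1_mid, jar2_mid, jar3_mid and packed3_mid above 0.039 m); the robot touches nothing.
It fails at once if a jar that was already packed is pushed (more than 8 mm) or tipped (distance of any of packed0_mid, packed1_mid, packed2_mid, packed3_mid from where it was at the start of the episode above 0.008 m or angle between any of packed0_mid, packed1_mid, packed2_mid, packed3_mid's own z axis and vertical above 0.3 rad).
It fails at once if a bystander (big jar, measuring cylinder, lid) is moved more than 20 mm (distance of any of mason_jar, measuring_cylinder, jar_lid from where it was at the start of the episode above 0.02 m).
It fails at once if the stacking tray is dropped or rammed onto the bottom tray (contact force over 80 N) (contact force between top_tray and base_tray above 80 N).
Of jar0, jar1, jar2, jar3 only 3 to 4 are there at a start; the rules pass over those that are not, and their reading is None.
Of packed0, packed1, packed2, packed3 only 1 to 2 are there at a start; the rules pass over those that are not, and their reading is None.
At some moment in a run one of funnel_big, funnel_small may be knocked a few centimetres aside while the robot is not near it.
It also fails if it takes over 210 s, if anything falls off the work surface, if the arm or the gripper's body presses on something with over 40 N, if the wrist force passes 120 N, or if a joint passes its speed limit or range.

## Working session

There is one attempt and no reset: what is moved stays moved. The work goes in short steps, Python scripts to look and compute and a tool call to move; the robot and the scene stay as the last step left them, time stands still between calls to the robot, and variables do not carry over. Pictures are saved under pics/ and viewed, at most 14 in all, crops included, and the job is handed in when it is done.

Besides the shell and the picture viewer there is one more tool, called after "Call:" as name([rows], argument=value, ...), one row to a line, values as JSON. apply_moves: Moves the arm, as the interface text tells. Its arguments: {"type":"object","properties":{"plan":{"type":"array","items":{"type":"array","items":{"type":"number"}}},"newtons":{"type":"number"}},"required":["plan"]}

```bash
ls; mkdir -p pics; cat > h.py <<'E'
import numpy as np, cv2
from scipy.spatial.transform import Rotation as R
from station import telemetry, eyes, ctrl
def T(o):
    M=np.eye(4); M[:3,:3]=R.from_rotvec(o['tool_rot']).as_matrix(); M[:3,3]=o['tool_pos']; return M
def shot(name):
    o=telemetry.get_obs(); p=eyes.get_image(name)
    p['P']=T(o)@p['hand_eye'] if name=='wrist' else p['pose']
    return p
def rays(p,uv):
    uv=np.asarray(uv,float).reshape(-1,1,2)
    n=cv2.undistortPoints(uv,p['K'],p['dist_coeffs']).reshape(-1,2)
    return np.c_[n,np.ones(len(n))]
def at_z(p,uv,z):
    d=rays(p,uv)@p['P'][:3,:3].T; c=p['P'][:3,3]
    return c+d*((z-c[2])/d[:,2])[:,None]
def cloud(p,mask=None):
    m=p['range_z']>0
    if mask is not None: m&=mask
    v,u=np.nonzero(m); r=rays(p,np.c_[u,v])*p['range_z'][v,u][:,None]
    return r@p['P'][:3,:3].T+p['P'][:3,3]
E
python3 - <<'E'
from h import *
print(ctrl.pinch_z); o=telemetry.get_obs(); print(o)
names='base_tray base_tray_seat top_tray_grip top_tray_under funnel_big_mid funnel_small_mid jar0_mid packed0_mid mason_jar measuring_cylinder jar_lid'.split()
Z=dict(base_tray=0,base_tray_seat=.064,top_tray_grip=.074,top_tray_under=.012,funnel_big_mid=.0425,funnel_small_mid=.0375,jar0_mid=.025,packed0_mid=.03)
for c in ['scene','side']:
    p=shot(c); cv2.imwrite(f'pics/{c}0.png',p['img']); print(c,p['P'][:3,3].round(3))
    for n in names:
        print(n,[(d['point'],at_z(p,d['point'],Z.get(n,0))[0].round(3)[:2],round(d['confidence'],2)) for d in eyes.tip_of(n,p)])
E
```

```text
pics
0.1547
{'t': 0.0, 'q': array([ 1.08300379e+00,  5.33339829e-02,  1.61430043e+00,  3.67474761e-05,
        1.47601126e+00, -1.18990780e-01]), 'dq': array([ 0.00043622,  0.00063403, -0.00046996, -0.00052651, -0.00060129,
        0.00242483]), 'effort': array([-1.09455159e-03, -3.93682945e+01, -3.70171916e+01, -9.23343782e-05,
        6.83884675e-03,  2.96041003e-05]), 'tool_pos': array([0.22517213, 0.58273412, 0.403473  ]), 'tool_rot': array([-5.75921187e-01, -3.08769122e+00,  3.05980239e-03]), 'contact_force': array([-0.6653468 ,  0.37750662, -0.06456446]), 'wrist_torque': array([-0.00249139,  0.01650783,  0.05352107]), 'grip_force': 0.0, 'opening': 0.08538630818224752}
scene [ 1.147 -0.098  0.835]
base_tray [([347.2, 251.4], array([0.516, 0.062]), 0.63), ([430.5, 259.0], array([0.565, 0.24 ]), 0.56)]
base_tray_seat [([437.7, 239.3], array([0.562, 0.245]), 0.86)]
top_tray_grip []
top_tray_under [([195.2, 274.0], array([ 0.535, -0.274]), 0.59)]
funnel_big_mid [([367.2, 199.8], array([0.405, 0.129]), 0.94), ([345.0, 249.0], array([0.541, 0.05 ]), 0.8), ([318.6, 187.1], array([0.345
[... 681 characters left out ...]
top_tray_grip [([389.0, 235.5], array([ 0.61 , -0.117]), 0.36)]
top_tray_under [([410.2, 310.2], array([ 0.538, -0.277]), 0.59), ([179.0, 222.3], array([0.29, 0.29]), 0.29)]
funnel_big_mid [([318.4, 226.2], array([0.534, 0.044]), 0.95), ([246.2, 255.6], array([0.341, 0.027]), 0.94), ([249.1, 228.4], array([0.397, 0.123]), 0.62)]
funnel_small_mid [([344.0, 250.7], array([ 0.529, -0.067]), 0.94)]
jar0_mid [([345.4, 249.7], array([ 0.545, -0.05 ]), 0.75), ([284.8, 248.3], array([0.436, 0.029]), 0.55)]
packed0_mid []
mason_jar [([313.9, 370.2], array([ 0.304, -0.298]), 0.9)]
measuring_cylinder [([376.7, 195.4], array([0.789, 0.152]), 0.73)]
jar_lid [([178.3, 218.5], array([0.302, 0.329]), 0.91)]
```

View pics/scene0.png

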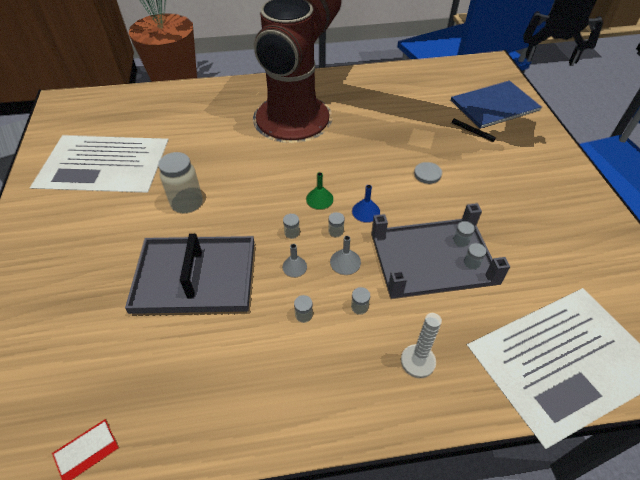

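View pics/side0.png

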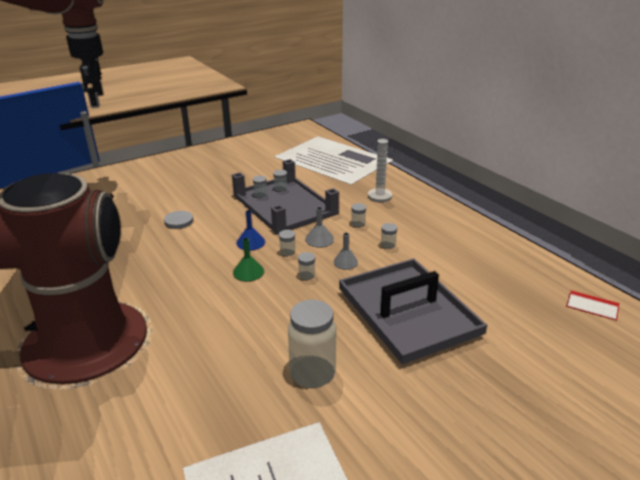

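The scene view shows four loose jars, with lids at about (291,219), (336,217), (304,301) and (361,294). The small funnel is at (294,262), the big one at (346,258), and the packed jars are at (464,230) and (476,250). The blue and green funnels are decoys. The side view agrees.

```bash
python3 - <<'E'
from h import *
s=shot('scene'); d=shot('side')
C=np.vstack([cloud(s)]) ; D=cloud(d)
def near(C,x,y,r): return C[np.hypot(C[:,0]-x,C[:,1]-y)<r]
for nm,uv in dict(j0=(291,219),j1=(336,217),j2=(304,301),j3=(361,294),p0=(464,230),p1=(476,250)).items():
    z=.055 if nm[0]=='p' else .05
    a=at_z(s,uv,z)[0]
    out=[]
    for c in (C,D):
        q=near(c,a[0],a[1],.028); q=q[np.abs(q[:,2]-z)<.005]
        out.append((len(q),((q[:,:2].max(0)+q[:,:2].min(0))/2).round(3),np.ptp(q[:,:2],axis=0).round(3),q[:,2].mean().round(3)) if len(q) else None)
    print(nm,a.round(3),out)
for nm,x,y,z0 in [('small',.54,-.063,.06),('big',.538,.047,.068),('blue',.4,.126,.068),('green',.343,.025,.068)]:
    for c in (C,D):
        q=near(c,x,y,.03); q=q[q[:,2]>z0-.01]
        print(nm,len(q),q[:,:2].mean(0).round(3),q[:,2].max().round(3))
# trays
for c in (C,D):
    q=near(c,.56,.245,.19); q=q[(q[:,2]>.058)&(q[:,2]<.07)]
    print('posts',cv2.minAreaRect(q[:,:2].astype(np.float32)),len(q))
    q=near(c,.54,-.275,.19); q=q[(q[:,2]>.028)&(q[:,2]<.038)]
    print('rim',cv2.minAreaRect(q[:,:2].astype(np.float32)),len(q))
    q=near(c,.54,-.275,.1); q=q[(q[:,2]>.078)&(q[:,2]<.09)]
    print('bar',cv2.minAreaRect(q[:,:2].astype(np.float32)),len(q),q[:,2].mean())
E
```

```text
j0 [ 0.444 -0.055  0.05 ] [(162, array([ 0.443, -0.056]), array([0.039, 0.035]), np.float64(0.048)), (152, array([ 0.44 , -0.056]), array([0.036, 0.037]), np.float64(0.048))]
j1 [0.454 0.046 0.05 ] [(157, array([0.455, 0.045]), array([0.038, 0.035]), np.float64(0.048)), (125, array([0.452, 0.048]), array([0.039, 0.04 ]), np.float64(0.048))]
j2 [ 0.661 -0.055  0.05 ] [(239, array([ 0.664, -0.058]), array([0.037, 0.034]), np.float64(0.049)), (118, array([ 0.661, -0.057]), array([0.035, 0.04 ]), np.float64(0.048))]
j3 [0.662 0.059 0.05 ] [(230, array([0.662, 0.058]), array([0.037, 0.035]), np.float64(0.049)), (100, array([0.659, 0.058]), array([0.036, 0.037]), np.float64(0.048))]
p0 [0.538 0.313 0.055] [(168, array([0.532, 0.32 ]), array([0.036, 0.035]), np.float64(0.053)), (69, array([0.528, 0.318]), array([0.035, 0.034]), np.float64(0.053))]
p1 [0.595 0.319 0.055] [(183, array([0.594, 0.322]), array([0.039, 0.035]), np.float64(0.053)), (69, array([0.591, 0.324]), array([0.038, 0.038]), np.float64(0.053))]
small 77 [ 0.543 -0.062] 0.077
small 77 [ 0.536 -0.062] 0.076
big 76 [0.547 0.05
[... 173 characters left out ...]
6, 0.21122869849205017), (0.3098559081554413, 0.24644745886325836), 89.4848403930664) 444
rim ((0.5386136770248413, -0.2752297818660736), (0.24220053851604462, 0.18368327617645264), 82.26351165771484) 1189
bar ((0.539454460144043, -0.27361828088760376), (0.01674029603600502, 0.12016621232032776), 82.4937973022461) 383 0.08156008297474795
posts ((0.560126781463623, 0.21592940390110016), (0.18341727554798126, 0.3123410940170288), 0.548906683921814) 248
rim ((0.5362178087234497, -0.2720775604248047), (0.2459431290626526, 0.18364892899990082), 82.4345474243164) 1367
bar ((0.5344666838645935, -0.27303943037986755), (0.02098950557410717, 0.1185474842786789), 80.83251953125) 385 0.08145413909149878
```

```bash
cat >> h.py <<'E'
def go(x,y,z,closing_deg,pinch=True):
    """shift in tool axes (tool down) to put pinch point at x,y,z, closing line at angle closing_deg (world)"""
    o=telemetry.get_obs(); M=T(o); L=ctrl.pinch_z if pinch else 0
    cur=M[:3,3]+M[:3,2]*L
    s=M[:3,:3].T@(np.array([x,y,z])-cur)
    a=np.degrees(np.arctan2(M[1,1],M[0,1])); d=(closing_deg-a+90)%180-90
    return s.round(4), round(float(-np.radians(d)),4)   # tool z is down
E
python3 - <<'E'
from h import *
s=shot('scene'); d=shot('side')
for c in (cloud(s),cloud(d)):
    q=c[(c[:,2]>.059)&(c[:,2]<.069)&(c[:,1]>.10)&(c[:,1]<.40)&(c[:,0]>.45)&(c[:,0]<.7)]
    k=cv2.kmeans(q[:,:2].astype(np.float32),4,None,(3,50,1e-4),5,2)
    print('posts',cv2.minAreaRect(q[:,:2].astype(np.float32)),len(q)); print(k[2].round(3))
s=shot('wrist'); print(s['hand_eye'].round(3),s['K'])
print(go(.48,.23,.30,90))
E
```

```text
posts ((0.5613963007926941, 0.24584145843982697), (0.24106989800930023, 0.18384118378162384), 89.87821960449219) 406
[[0.64  0.139]
 [0.639 0.352]
 [0.486 0.353]
 [0.486 0.139]]
posts ((0.5593114495277405, 0.2457142174243927), (0.1814718097448349, 0.2489451766014099), 0.19412997364997864) 214
[[0.636 0.353]
 [0.636 0.14 ]
 [0.483 0.352]
 [0.483 0.139]]
[[-0.    -0.961 -0.278  0.07 ]
 [ 1.     0.    -0.001  0.   ]
 [ 0.001 -0.278  0.961  0.03 ]
 [ 0.     0.     0.     1.   ]] [[389.48961927   0.         316.12111002]
 [  0.         389.48961927 241.59459269]
 [  0.           0.           1.        ]]
(array([-0.3648, -0.2374, -0.05  ]), -0.3688)
```

```bash
python3 -c "
from h import *
print(go(.50,.03,.25,90))"
```

```text
(array([-0.4556, -0.4167, -0.    ]), -0.3688)
```

Call:
apply_moves([
  [0.0854,-0.2278,-0.2083,0,-0.1844],
  [0.0854,-0.2278,-0.2083,0,-0.1844],
  [0.0854,-0.2278,-0.2083,0,-0.1844],
  [0.0854,-0.2278,-0.2083,0,-0.1844],
  [0.0854,-0.2278,-0.2083,0,-0.1844],
  [0.0854,-0.2278,-0.2083,0,-0.1844],
  [0.0854,-0.2278,-0.2083,0,-0.1844],
  [0.0854,-0.2278,-0.2083,0,-0.1844],
  [0.0854,-0.2278,-0.2083,0,-0.1844],
  [0.0854,-0.2278,-0.2083,0,-0.1844],
])

```text
t: 2.28
tool_pos: [0.363, 0.3059, 0.4049]
tool_rot: [0.293, 3.128, 0.001]
contact_force: [0.2, 0.3, -0.4]
opening: 0.0855
grip_force: 0.0
```

```bash
python3 -c "
from h import *
print(telemetry.get_obs()['tool_pos'],go(.50,.03,.25,90))"
```

```text
[0.36302435 0.30590413 0.40492853] (array([-1.858e-01, -2.458e-01,  1.000e-04]), -0.1867)
```

Call:
apply_moves([
  [0.0854,-0.1858,-0.2458,0,-0.1867],
  [0.0854,-0.1858,-0.2458,0,-0.1867],
  [0.0854,-0.1858,-0.2458,0,-0.1867],
  [0.0854,-0.1858,-0.2458,0,-0.1867],
  [0.0854,-0.1858,-0.2458,0,-0.1867],
  [0.0854,-0.1858,-0.2458,0,-0.1867],
  [0.0854,-0.1858,-0.2458,0,-0.1867],
  [0.0854,-0.1858,-0.2458,0,-0.1867],
  [0.0854,-0.1858,-0.2458,0,-0.1867],
  [0.0854,-0.1858,-0.2458,0,-0.1867],
])

```text
t: 3.12
tool_pos: [0.5008, 0.0312, 0.4045]
tool_rot: [0.003, -3.141, -0.001]
contact_force: [0.4, 0.3, 0.8]
opening: 0.0856
grip_force: 0.0
```

```bash
cat >> h.py <<'E'
def lids(C,guess,z,r=.028):
    for x,y in guess:
        q=C[(np.hypot(C[:,0]-x,C[:,1]-y)<r)&(np.abs(C[:,2]-z)<.005)]
        print(('%.3f %.3f'%(x,y)),len(q),((q[:,:2].max(0)+q[:,:2].min(0))/2).round(4) if len(q) else '',np.ptp(q[:,:2],axis=0).round(3) if len(q) else '',q[:,2].mean().round(4) if len(q) else '')
E
python3 - <<'E'
from h import *
o=telemetry.get_obs(); print(o['tool_pos'],o['tool_rot'])
p=shot('wrist'); cv2.imwrite('pics/w1.png',p['img']); C=cloud(p)
lids(C,[(.443,-.056),(.453,.046),(.662,-.057),(.66,.058)],.049)
lids(C,[(.53,.319),(.592,.322)],.054)
lids(C,[(.54,-.062)],.072,.02); lids(C,[(.542,.05)],.082,.02)
E
```

```text
[0.5007803  0.03116909 0.40446782] [ 2.81178662e-03 -3.14070357e+00 -1.38044554e-03]
0.443 -0.056 1632 [ 0.4415 -0.054 ] [0.036 0.036] 0.0503
0.453 0.046 1533 [0.4533 0.0479] [0.035 0.035] 0.0504
0.662 -0.057 1060 [ 0.6622 -0.056 ] [0.037 0.036] 0.05
0.660 0.058 1039 [0.6607 0.0601] [0.036 0.036] 0.05
0.530 0.319 388 [0.5303 0.3085] [0.032 0.014] 0.0536
0.592 0.322 819 [0.592  0.3163] [0.036 0.026] 0.0543
0.540 -0.062 279 [ 0.539  -0.0595] [0.015 0.014] 0.0746
0.542 0.050 281 [0.5427 0.0531] [0.014 0.014] 0.0846
```

View pics/w1.png

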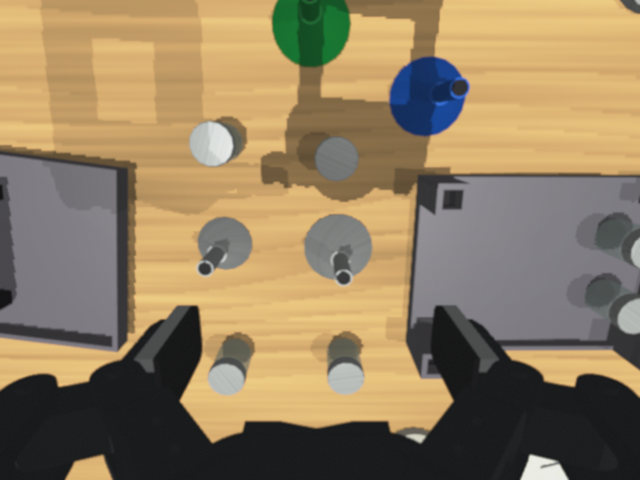

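The wrist view confirms the four jars at (211,143), (336,158), (228,378) and (346,378). The funnel stems are at (206,267) and (343,277). The packed jars are on the far right, in the +y row of the tray.

Call:
apply_moves([
  [0.06,-0.16,0.029,0,0],
  [0.06,-0.16,0.029,0,0],
  [0.06,-0.16,0.029,0,0],
  [0.06,-0.16,0.029,0.05,0],
  [0.06,-0.16,0.029,0.1,0],
  [0.06,-0.16,0.029,0.14,0],
  [0.06,-0.16,0.029,0.18,0],
  [0.06,-0.16,0.029,0.215,0],
  [0.06,-0.16,0.029,0.215,0],
  [0.06,-0.16,0.029,0.215,0],
])

```text
t: 4.0
tool_pos: [0.6572, 0.0624, 0.1837]
tool_rot: [0.008, -3.13, -0.001]
contact_force: [-1.3, 0.4, -0.9]
opening: 0.0604
grip_force: 0.0
```

Call:
apply_moves([
  [0.025,0,0,0,0],
  [0.025,0,0,0,0],
  [0.025,0,0,0,0],
  [0.025,0,0,0,0],
  [0.025,0,0,0,0],
  [0.025,0,0,0,0],
  [0.025,0,0,-0.04,0],
  [0.025,0,0,-0.08,0],
  [0.025,0,0,-0.1,0],
  [0.025,0,0,-0.1,0],
], newtons=30)

```text
t: 4.83
tool_pos: [0.6625, 0.06, 0.2987]
tool_rot: [-0.003, 3.128, -0.001]
contact_force: [0.1, -0.3, 0.5]
opening: 0.0349
grip_force: 31.1
```

```bash
python3 - <<'E'
from h import *
o=telemetry.get_obs(); print(o['tool_pos'],o['opening'],o['grip_force'])
print(go(.561+.04,.246-.065,.135,90), go(.561+.04,.246-.065,.040,90))
p=shot('wrist'); C=cloud(p); 
q=C[(C[:,2]>.059)&(C[:,2]<.069)&(C[:,1]>.10)&(C[:,1]<.40)&(C[:,0]>.45)&(C[:,0]<.7)]; print(len(q), cv2.minAreaRect(q[:,:2].astype(np.float32)))
cv2.imwrite('pics/w2.png',p['img'])
E
```

```text
[0.66246407 0.06002004 0.29870327] 0.03485096625218222 31.142483353614807
(array([0.0635, 0.1212, 0.0081]), 0.0021) (array([0.0648, 0.1212, 0.1031]), 0.0021)
1862 ((0.6379019021987915, 0.14029735326766968), (0.026917776092886925, 0.026291530579328537), 89.8031005859375)
```

```bash
python3 - <<'E'
from h import *
o=telemetry.get_obs(); print(o['t'],o['tool_pos'],o['tool_rot'],o['dq'].round(3),go(.601,.181,.043,90))
E
```

```text
4.8833 [0.66153657 0.06004363 0.29519814] [-3.21153580e-03  3.13256944e+00 -3.60527972e-04] [ 0.001  0.052  0.069  0.001 -0.004 -0.003] (array([0.0626, 0.1211, 0.0969]), 0.002)
```

Call:
apply_moves([
  [0.025,0.02,0.04,0,0],
  [0.025,0.04,0.08,0,0],
  [0.025,0.059,0.121,0,0],
  [0.025,0.059,0.121,0,0],
  [0.025,0.059,0.121,0,0],
  [0.025,0.059,0.121,0.03,0],
  [0.025,0.059,0.121,0.055,0],
  [0.025,0.059,0.121,0.07,0],
  [0.025,0.059,0.121,0.08,0],
  [0.025,0.059,0.121,0.085,0],
  [0.025,0.059,0.121,0.085,0],
  [0.025,0.059,0.121,0.085,0],
])

```text
t: 5.88
tool_pos: [0.6016, 0.1808, 0.2055]
tool_rot: [-0.003, 3.14, 0.0]
contact_force: [0.3, 0.4, -0.8]
opening: 0.0351
grip_force: 31.2
```

```bash
python3 - <<'E'
from h import *
p=shot('wrist'); o=telemetry.get_obs(); print(o['t'],o['tool_pos'],o['tool_rot'],o['opening'],o['contact_force'])
cv2.imwrite('pics/w3.png',p['img'])
E
```

```text
5.9333 [0.60178246 0.18092295 0.20611311] [-3.00697596e-03  3.13924869e+00  5.68953098e-04] 0.03474571942118364 [ 0.32191629 -0.48146352 -0.14779798]
```

View pics/w3.png

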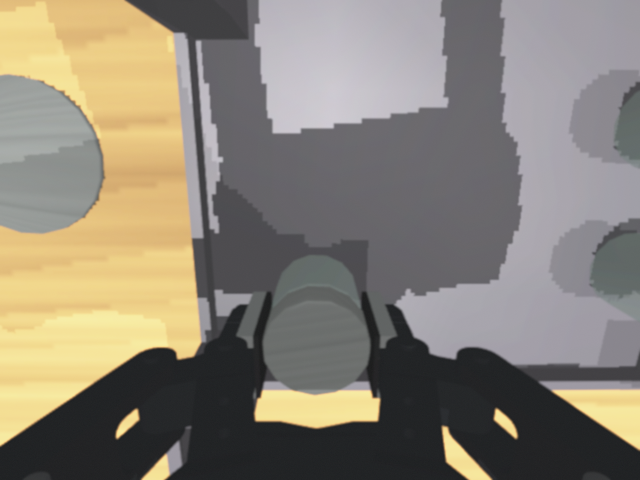

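The jar is held upright at (317,340), over a free part of the tray floor. I'll set it down and release it.

Call:
apply_moves([
  [0.025,0,0,0.006,0],
  [0.025,0,0,0.011,0],
  [0.025,0,0,0.011,0],
  [0.025,0,0,0.011,0],
  [0.05,0,0,0.011,0],
  [0.05,0,0,0.011,0],
  [0.05,0,0,0.011,0],
  [0.05,0,0,-0.02,0],
  [0.05,0,0,-0.06,0],
  [0.06,0,0,-0.1,0],
  [0.06,0,0,-0.1,0],
  [0.06,0,0,-0.1,0],
])

```text
t: 6.93
tool_pos: [0.6021, 0.1813, 0.3086]
tool_rot: [-0.004, 3.135, 0.002]
contact_force: [-1.0, 0.0, -1.1]
opening: 0.0599
grip_force: 0.0
```

```bash
python3 - <<'E'
from h import *
p=shot('wrist'); C=cloud(p); lids(C,[(.601,.181),(.662,-.057)],.053)
o=telemetry.get_obs();print(o['tool_pos'],o['opening'],go(.6615,-.057,.035,90))
E
```

```text
0.601 0.181 2751 [0.6016 0.1817] [0.035 0.036] 0.0552
0.662 -0.057 0   
[0.60111438 0.18112687 0.30562741] 0.060041598913697154 (array([-0.0593, -0.2384,  0.116 ]), 0.0023)
```

Call:
apply_moves([
  [0.06,-0.01,-0.04,0,0],
  [0.06,-0.02,-0.08,0,0],
  [0.06,-0.03,-0.12,0,0],
  [0.06,-0.04,-0.16,0,0],
  [0.06,-0.05,-0.2,0,0],
  [0.06,-0.061,-0.237,0,0],
  [0.06,-0.061,-0.237,0,0],
  [0.06,-0.061,-0.237,0.04,0],
  [0.06,-0.061,-0.237,0.08,0],
  [0.06,-0.061,-0.237,0.105,0],
  [0.06,-0.061,-0.237,0.115,0],
  [0.06,-0.061,-0.237,0.115,0],
])

```text
t: 7.98
tool_pos: [0.6599, -0.055, 0.1837]
tool_rot: [0.004, -3.131, -0.003]
contact_force: [-0.1, 0.1, 0.7]
opening: 0.0598
grip_force: 0.0
```

Call:
apply_moves([
  [0.06,0,0,0,0],
  [0.025,0,0,0,0],
  [0.025,0,0,0,0],
  [0.025,0,0,0,0],
  [0.025,0,0,0,0],
  [0.025,0,0,0,0],
  [0.025,0,0,0,0],
  [0.025,0,0,-0.04,0],
  [0.025,0,0,-0.08,0],
  [0.025,0,0,-0.1,0],
  [0.025,0,0,-0.1,0],
  [0.025,0,0,-0.1,0],
])

```text
t: 8.98
tool_pos: [0.663, -0.0559, 0.2923]
tool_rot: [-0.004, 3.137, -0.001]
contact_force: [0.0, 0.9, -1.1]
opening: 0.0354
grip_force: 30.3
```

Call:
apply_moves([
  [0.025,0.01,0.04,0,0],
  [0.025,0.02,0.08,0,0],
  [0.025,0.03,0.12,0,0],
  [0.025,0.04,0.16,0,0],
  [0.025,0.05,0.2,0,0],
  [0.025,0.061,0.24,0,0],
  [0.025,0.061,0.28,0,0],
  [0.025,0.061,0.302,0,0],
  [0.025,0.061,0.302,0,0],
  [0.025,0.061,0.302,0,0],
])

```text
t: 9.82
tool_pos: [0.5997, 0.2471, 0.2871]
tool_rot: [0.008, -3.138, 0.002]
contact_force: [0.5, -0.1, -0.7]
opening: 0.0353
grip_force: 30.5
```

```bash
python3 - <<'E'
from h import *
p=shot('wrist'); C=cloud(p); lids(C,[(.53,.319),(.592,.322)],.054)
o=telemetry.get_obs();print(o['tool_pos'],o['opening'],o['grip_force'])
cv2.imwrite('pics/w4.png',p['img'])
E
```

```text
0.530 0.319 4286 [0.5295 0.3213] [0.036 0.037] 0.0552
0.592 0.322 3399 [0.5919 0.3234] [0.036 0.036] 0.0551
[0.60003256 0.24599277 0.28743747] 0.03495763447380306 30.459560751914978
```

View pics/w4.png

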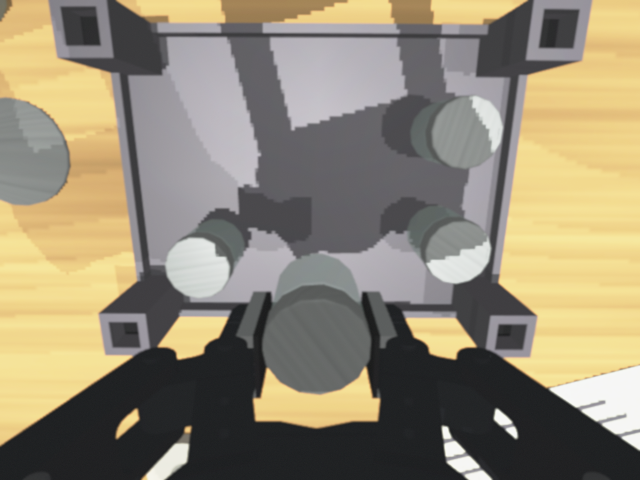

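The held jar at (317,340) sits between the placed jar (198,266) and the packed jar (457,250), with space on both sides.

Call:
apply_moves([
  [0.025,0,0,0.03,0],
  [0.025,0,0,0.06,0],
  [0.025,0,0,0.08,0],
  [0.025,0,0,0.09,0],
  [0.025,0,0,0.096,0],
  [0.025,0,0,0.096,0],
  [0.025,0,0,0.096,0],
  [0.048,0,0,0.096,0],
  [0.048,0,0,0.096,0],
  [0.048,0,0,0.096,0],
  [0.048,0,0,0.066,0],
  [0.048,0,0,0.03,0],
])

```text
t: 10.87
tool_pos: [0.5991, 0.2451, 0.2556]
tool_rot: [0.003, -3.133, 0.004]
contact_force: [1.1, -0.6, 0.3]
opening: 0.0479
grip_force: 0.0
```

Call:
apply_moves([
  [0.05,0,0,-0.03,0],
  [0.06,0,0,-0.045,0],
  [0.06,0,0,-0.045,0],
  [0.06,0,0,-0.045,0],
])

```text
t: 11.2
tool_pos: [0.6009, 0.2459, 0.305]
tool_rot: [-0.003, 3.14, 0.0]
contact_force: [-0.1, -0.4, -0.4]
opening: 0.0598
grip_force: 0.0
```

```bash
python3 - <<'E'
from h import *
p=shot('wrist'); C=cloud(p); lids(C,[(.53,.321),(.592,.323),(.601,.246),(.601,.181)],.054)
o=telemetry.get_obs();print(o['tool_pos'],o['opening'],go(.4525,.047,.035,90))
E
```

```text
0.530 0.321 3657 [0.5295 0.3212] [0.035 0.036] 0.0552
0.592 0.323 2918 [0.5921 0.3235] [0.036 0.036] 0.0551
0.601 0.246 2839 [0.5974 0.244 ] [0.036 0.036] 0.0553
0.601 0.181 2884 [0.6021 0.1816] [0.037 0.036] 0.0552
[0.60033836 0.24581214 0.30304492] 0.06021727615681045 (array([ 0.1477, -0.1983,  0.1138]), 0.0021)
```

Call:
apply_moves([
  [0.06,0.025,-0.033,0,0],
  [0.06,0.05,-0.066,0,0],
  [0.06,0.075,-0.1,0,0],
  [0.06,0.1,-0.134,0,0],
  [0.06,0.125,-0.167,0,0],
  [0.06,0.1485,-0.1985,0,0],
  [0.06,0.1485,-0.1985,0,0],
  [0.06,0.1485,-0.1985,0.04,0],
  [0.06,0.1485,-0.1985,0.08,0],
  [0.06,0.1485,-0.1985,0.105,0],
  [0.06,0.1485,-0.1985,0.115,0],
  [0.06,0.1485,-0.1985,0.115,0],
])

```text
t: 12.25
tool_pos: [0.4503, 0.0474, 0.185]
tool_rot: [0.004, -3.132, -0.001]
contact_force: [-1.5, -0.8, 0.3]
opening: 0.06
grip_force: 0.0
```

Call:
apply_moves([
  [0.06,0,0,0,0],
  [0.025,0,0,0,0],
  [0.025,0,0,0,0],
  [0.025,0,0,0,0],
  [0.025,0,0,0,0],
  [0.025,0,0,0,0],
  [0.025,0,0,0,0],
  [0.025,0,0,-0.04,0],
  [0.025,0,0,-0.08,0],
  [0.025,0,0,-0.115,0],
  [0.025,0,0,-0.115,0],
  [0.025,0,0,-0.115,0],
])

```text
t: 13.25
tool_pos: [0.4536, 0.0472, 0.308]
tool_rot: [-0.004, 3.135, -0.001]
contact_force: [-0.4, -0.3, -1.4]
opening: 0.0353
grip_force: 30.3
```

Call:
apply_moves([
  [0.025,-0.017,0.033,0,0],
  [0.025,-0.034,0.066,0,0],
  [0.025,-0.051,0.1,0,0],
  [0.025,-0.0685,0.1335,0,0],
  [0.025,-0.0685,0.1335,0,0],
  [0.025,-0.0685,0.1335,0,0],
  [0.025,-0.0685,0.1335,0,0],
])

```text
t: 13.83
tool_pos: [0.5202, 0.1808, 0.3027]
tool_rot: [0.005, -3.138, 0.002]
contact_force: [-0.1, -0.2, -1.3]
opening: 0.0355
grip_force: 30.6
```

```bash
python3 - <<'E'
from h import *
o=telemetry.get_obs();print(o['tool_pos'],o['opening'],o['grip_force'],go(.521,.181,.04,90))
E
```

```text
[0.52018103 0.18079623 0.3026545 ] 0.03552569434838431 30.599430799484253 (array([-0.0018,  0.0005,  0.1079]), 0.0029)
```

Commanded z is 0.3045, so I'll lower by 0.111.

Call:
apply_moves([
  [0.025,0,0,0.035,0],
  [0.025,0,0,0.07,0],
  [0.025,0,0,0.093,0],
  [0.025,0,0,0.105,0],
  [0.025,0,0,0.111,0],
  [0.025,0,0,0.111,0],
  [0.025,0,0,0.111,0],
  [0.048,0,0,0.111,0],
  [0.048,0,0,0.111,0],
  [0.048,0,0,0.111,0],
  [0.048,0,0,0.08,0],
  [0.048,0,0,0.04,0],
])

```text
t: 14.83
tool_pos: [0.5189, 0.1803, 0.2609]
tool_rot: [0.003, -3.132, 0.003]
contact_force: [1.6, 0.4, -0.0]
opening: 0.0479
grip_force: 0.0
```

Call:
apply_moves([
  [0.06,0.02,-0.03,-0.03,0],
  [0.06,0.04,-0.07,-0.04,0],
  [0.06,0.06,-0.11,-0.04,0],
  [0.06,0.07,-0.15,-0.04,0],
  [0.06,0.075,-0.19,-0.04,0],
  [0.06,0.079,-0.236,-0.04,0],
  [0.06,0.079,-0.236,-0.04,0],
  [0.06,0.079,-0.236,-0.04,0],
])

```text
t: 15.5
tool_pos: [0.4419, -0.058, 0.305]
tool_rot: [0.005, 3.141, -0.002]
contact_force: [-0.2, 1.0, 0.5]
opening: 0.0601
grip_force: 0.0
```

```bash
python3 - <<'E'
from h import *
o=telemetry.get_obs();print(o['tool_pos'],o['opening'])
p=shot('wrist'); C=cloud(p); lids(C,[(.521,.181),(.601,.181),(.4415,-.055)],.052)
E
```

```text
[ 0.44193444 -0.05804296  0.30497858] 0.06014409942237059
0.521 0.181 0   
0.601 0.181 0   
0.442 -0.055 2662 [ 0.4412 -0.054 ] [0.036 0.036] 0.0504
```

Call:
apply_moves([
  [0.06,0,0,0.04,0],
  [0.06,0,0,0.08,0],
  [0.06,0,0,0.105,0],
  [0.06,0,0,0.115,0],
  [0.06,0,0,0.115,0],
  [0.06,0,0,0.115,0],
  [0.025,0,0,0.115,0],
  [0.025,0,0,0.115,0],
  [0.025,0,0,0.115,0],
  [0.025,0,0,0.115,0],
  [0.025,0,0,0.115,0],
  [0.025,0,0,0.115,0],
])

```text
t: 16.55
tool_pos: [0.4439, -0.0555, 0.1922]
tool_rot: [-0.003, 3.137, -0.001]
contact_force: [-0.3, 1.1, 6.3]
opening: 0.035
grip_force: 30.3
```

Call:
apply_moves([
  [0.025,0,0,-0.04,0],
  [0.025,0,0,-0.08,0],
  [0.025,0,0,-0.115,0],
  [0.025,-0.01,0.04,-0.115,0],
  [0.025,-0.02,0.08,-0.115,0],
  [0.025,-0.03,0.12,-0.115,0],
  [0.025,-0.04,0.16,-0.115,0],
  [0.025,-0.05,0.2,-0.115,0],
  [0.025,-0.06,0.24,-0.115,0],
  [0.025,-0.07,0.275,-0.115,0],
  [0.025,-0.079,0.301,-0.115,0],
  [0.025,-0.079,0.301,-0.115,0],
])

```text
t: 17.55
tool_pos: [0.5214, 0.2498, 0.3056]
tool_rot: [-0.01, 3.14, 0.003]
contact_force: [-0.3, -0.1, -0.2]
opening: 0.0352
grip_force: 30.5
```

```bash
python3 - <<'E'
from h import *
p=shot('wrist');o=telemetry.get_obs();print(o['tool_pos'],o['opening'],o['grip_force'])
C=cloud(p); lids(C,[(.53,.321),(.592,.323),(.601,.246),(.601,.181),(.521,.181)],.054)
E
```

```text
[0.52102918 0.24796    0.30521347] 0.03509783940998866 30.483407378196716
0.530 0.321 2749 [0.5291 0.3214] [0.036 0.036] 0.0551
0.592 0.323 807 [0.5835 0.3268] [0.019 0.028] 0.0546
0.601 0.246 0   
0.601 0.181 198 [0.5882 0.1739] [0.009 0.015] 0.0541
0.521 0.181 2918 [0.5181 0.1801] [0.036 0.036] 0.0552
```

Call:
apply_moves([
  [0.025,0,0,0.03,0],
  [0.025,0,0,0.065,0],
  [0.025,0,0,0.09,0],
  [0.025,0,0,0.104,0],
  [0.025,0,0,0.111,0],
  [0.025,0,0,0.111,0],
  [0.025,0,0,0.111,0],
  [0.048,0,0,0.111,0],
  [0.048,0,0,0.111,0],
  [0.048,0,0,0.111,0],
  [0.048,0,0,0.08,0],
  [0.048,0,0,0.04,0],
])

```text
t: 18.6
tool_pos: [0.5188, 0.2451, 0.2607]
tool_rot: [0.003, -3.132, 0.005]
contact_force: [0.2, -0.1, 0.3]
opening: 0.0482
grip_force: 0.0
```

Call:
apply_moves([
  [0.05,0,0,-0.03,0],
  [0.05,0.05,0,-0.06,0],
  [0.05,0.05,0,-0.06,0],
  [0.05,0.05,0,-0.06,0],
  [0.05,0.05,0,-0.06,0],
])

```text
t: 19.02
tool_pos: [0.4706, 0.2458, 0.3254]
tool_rot: [-0.004, 3.139, 0.001]
contact_force: [-0.2, -0.3, -0.6]
opening: 0.0499
grip_force: 0.0
```

```bash
python3 - <<'E'
from h import *
p=shot('wrist');o=telemetry.get_obs();print(o['tool_pos'],o['opening'],o['grip_force'])
C=cloud(p); lids(C,[(.53,.321),(.592,.323),(.598,.244),(.601,.181),(.521,.181),(.521,.246)],.054)
cv2.imwrite('pics/w5.png',p['img'])
q=C[(C[:,2]>.059)&(C[:,2]<.069)&(C[:,1]>.10)&(C[:,1]<.40)&(C[:,0]>.45)&(C[:,0]<.7)].astype(np.float32)
print('posts',cv2.minAreaRect(q[:,:2]),len(q),q[:,2].mean()); 
k=cv2.kmeans(q[:,:2].copy(),4,None,(3,50,1e-4),5,2); l=k[1].ravel()
for i in range(4):
    r=q[l==i]; print(((r.max(0)+r.min(0))/2).round(4),np.ptp(r,axis=0).round(3),len(r))
E
```

```text
[0.47080747 0.24568145 0.32434657] 0.04996279193562152 0.0
0.530 0.321 943 [0.5264 0.324 ] [0.031 0.03 ] 0.0549
0.592 0.323 0   
0.598 0.244 1755 [0.597  0.2442] [0.036 0.036] 0.055
0.601 0.181 413 [0.6001 0.1939] [0.029 0.011] 0.0546
0.521 0.181 1084 [0.5151 0.1786] [0.031 0.033] 0.055
0.521 0.246 2149 [0.5166 0.2452] [0.035 0.035] 0.0551Traceback (most recent call last):
  File "<stdin>", line 6, in <module>
cv2.error: OpenCV(4.12.0) /io/opencv/modules/imgproc/src/convhull.cpp:143: error: (-215:Assertion failed) total >= 0 && (depth == CV_32F || depth == CV_32S) in function 'convexHull'
```

View pics/w5.png

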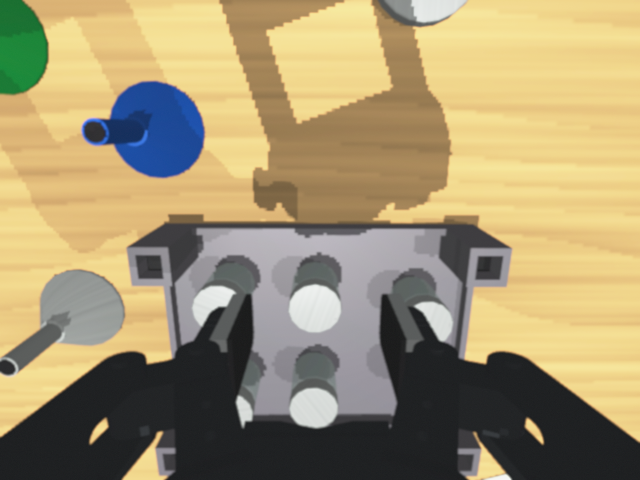

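All six jars stand apart in the tray: lids at (213,305), (316,308), (432,320), (313,408) and two partly hidden by the fingers. Next I'll locate the post tops precisely.

Call:
apply_moves([
  [0.0,-0.04,0,-0.02,0],
  [0.0,-0.08,0,-0.04,0],
  [0.0,-0.12,0,-0.04,0],
  [0.0,-0.134,0,-0.04,0],
  [0.0,-0.134,0,-0.04,0],
  [0.0,-0.134,0,-0.04,0],
  [0.0,-0.134,0,-0.04,0],
  [0.0,-0.134,0,-0.04,0],
])

```text
t: 19.73
tool_pos: [0.6041, 0.2461, 0.3633]
tool_rot: [0.004, -3.139, 0.001]
contact_force: [1.1, 0.3, 0.9]
opening: -0.0002
grip_force: 0.0
```

```bash
cat >> h.py <<'E'
def posts(C):
    q=C[(C[:,2]>.060)&(C[:,2]<.068)&(C[:,1]>.11)&(C[:,1]<.39)&(C[:,0]>.45)&(C[:,0]<.68)].astype(np.float32)
    k=cv2.kmeans(q[:,:2].copy(),4,None,(3,50,1e-4),5,2); l=k[1].ravel()
    print('posts',len(q),q[:,2].mean())
    c=[]
    for i in range(4):
        r=q[l==i]; c.append((np.percentile(r,99.5,axis=0)+np.percentile(r,.5,axis=0))/2); print(c[-1].round(4),np.ptp(r,axis=0).round(3))
    c=np.array(c)[:,:2]; m=c.mean(0)
    far=c[c[:,1]>m[1]].mean(0)-c[c[:,1]<m[1]].mean(0)
    print('centre',m.round(4),'y-axis angle',np.degrees(np.arctan2(far[1],far[0])).round(2))
E
python3 - <<'E'
from h import *
o=telemetry.get_obs();print(o['tool_pos'],o['opening'],o['dq'].round(3))
p=shot('wrist'); C=cloud(p); lids(C,[(.53,.321),(.592,.323),(.598,.244),(.601,.181),(.517,.181),(.517,.246)],.054)
posts(C)
print(go(.48,-.273,.20,82.5))
E
```

```text
[0.60405007 0.24611736 0.3633433 ] -0.00018713933747333927 [ 0.004 -0.016  0.003 -0.002  0.001  0.001]
0.530 0.321 2305 [0.5295 0.3209] [0.036 0.036] 0.0552
0.592 0.323 1890 [0.5919 0.3235] [0.035 0.036] 0.0551
0.598 0.244 1872 [0.5975 0.2442] [0.036 0.035] 0.0553
0.601 0.181 1871 [0.6017 0.1817] [0.035 0.036] 0.0553
0.517 0.181 2341 [0.5181 0.18  ] [0.035 0.036] 0.0553
0.517 0.246 2322 [0.517  0.2451] [0.035 0.036] 0.0554
posts 4702 0.06393501
[0.4842 0.3546 0.0631] [0.027 0.027 0.007]
[0.4841 0.1409 0.0632] [0.027 0.027 0.006]
[0.638  0.3542 0.063 ] [0.027 0.027 0.006]
[0.6378 0.1408 0.0631] [0.027 0.027 0.007]
centre [0.561  0.2476] y-axis angle 89.96
(array([ 0.1251, -0.5188,  0.0095]), 0.1336)
```

Call:
apply_moves([
  [0.0,0.012,-0.26,0,0.065],
  [0.0,0.012,-0.26,0,0.065],
  [0.0,0.012,-0.26,0,0.065],
  [0.0,0.012,-0.26,0,0.065],
  [0.0,0.012,-0.26,0,0.065],
  [0.0,0.012,-0.26,0,0.065],
  [0.0,0.012,-0.26,0,0.065],
  [0.0,0.025,-0.519,0,0.133],
  [0.0,0.025,-0.519,0,0.133],
  [0.0,0.025,-0.519,0,0.133],
  [0.0,0.025,-0.519,0,0.133],
  [0.0,0.025,-0.519,0,0.133],
])

```text
t: 20.78
tool_pos: [0.5827, -0.2229, 0.365]
tool_rot: [0.204, 3.134, 0.0]
contact_force: [1.5, 0.7, 0.5]
opening: 0.0
grip_force: 0.0
```

```bash
python3 -c "
from h import *
print(go(.58,-.273,.2098,82.5))"
```

```text
(array([-0.0037, -0.05  ,  0.0004]), 0.0012)
```

Call:
apply_moves([
  [0.0,0,-0.025,0,0],
  [0.0,0,-0.025,0,0],
  [0.0,0,-0.025,0,0],
  [0.0,0,-0.025,0,0],
  [0.0,0,-0.025,0,0],
])

```text
t: 21.2
tool_pos: [0.5803, -0.2452, 0.3646]
tool_rot: [-0.202, -3.135, -0.001]
contact_force: [-0.9, 0.4, 0.2]
opening: 0.0001
grip_force: 0.0
```

```bash
cat >> h.py <<'E'
def handle(C,x=.537,y=-.273,z=.083,zr=.034):
    q=C[(np.hypot(C[:,0]-x,C[:,1]-y)<.1)&(np.abs(C[:,2]-z)<.006)].astype(np.float32)
    r=cv2.minAreaRect(q[:,:2].copy()); print('bar',np.round(r[0],4),np.round(r[1],4),round(r[2],2),len(q),'z',np.percentile(q[:,2],[5,50,95]).round(4))
    q=C[(np.hypot(C[:,0]-x,C[:,1]-y)<.2)&(np.abs(C[:,2]-zr)<.005)].astype(np.float32)
    r=cv2.minAreaRect(q[:,:2].copy()); print('rim',np.round(r[0],4),np.round(r[1],4),round(r[2],2),len(q))
E
python3 - <<'E'
from h import *
o=telemetry.get_obs();print(o['tool_pos'],o['dq'].round(3))
p=shot('wrist'); C=cloud(p); cv2.imwrite('pics/w6.png',p['img'])
handle(C)
E
```

```text
[ 0.58027673 -0.24517333  0.36464954] [ 0.006 -0.    -0.005 -0.003  0.001 -0.002]
bar [ 0.5367 -0.2728] [0.0166 0.1192] 82.34 4736 z [0.0816 0.0832 0.0844]
rim [ 0.5424 -0.2345] [0.3199 0.1808] 82.33 9637
```

View pics/w6.png

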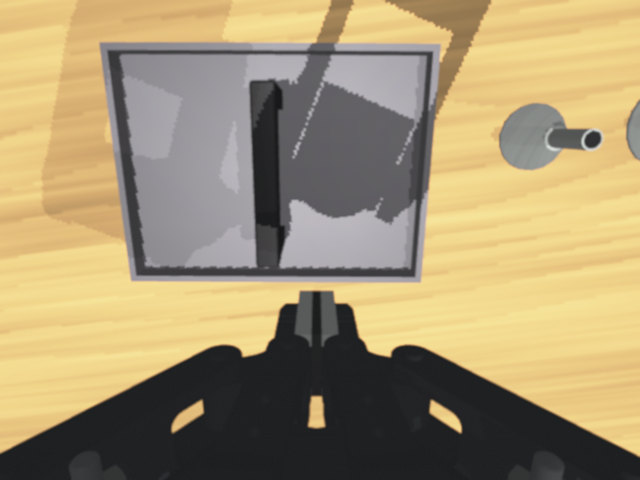

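The stacking tray's bar runs from about (262,85) to (268,265), with the tray around it. The measured bar centre is (0.5367, -0.2728).

```bash
python3 -c "
from h import *
print(go(.5367,-.2728,.074,82.34))"
```

```text
(array([ 0.0397, -0.0331,  0.136 ]), 0.0051)
```

Call:
apply_moves([
  [0.05,0.02,-0.017,0,0.005],
  [0.05,0.0397,-0.0331,0,0.005],
  [0.05,0.0397,-0.0331,0,0.005],
  [0.05,0.0397,-0.0331,0.035,0.005],
  [0.05,0.0397,-0.0331,0.07,0.005],
  [0.05,0.0397,-0.0331,0.1,0.005],
  [0.05,0.0397,-0.0331,0.125,0.005],
  [0.05,0.0397,-0.0331,0.136,0.005],
  [0.05,0.0397,-0.0331,0.136,0.005],
  [0.05,0.0397,-0.0331,0.136,0.005],
  [0.05,0.0397,-0.0331,0.136,0.005],
])

```text
t: 22.17
tool_pos: [0.5376, -0.2746, 0.2311]
tool_rot: [0.212, 3.131, -0.003]
contact_force: [0.3, -0.1, -0.2]
opening: 0.0498
grip_force: 0.0
```

Call:
apply_moves([
  [0.01,0,0,0,0],
  [0.01,0,0,0,0],
  [0.01,0,0,0,0],
  [0.01,0,0,0,0],
  [0.01,0,0,0,0],
  [0.01,0,0,0,0],
  [0.01,0,0,0,0],
  [0.01,0,0,0,0],
], newtons=100)

```text
t: 22.83
tool_pos: [0.5372, -0.2747, 0.2308]
tool_rot: [0.213, 3.132, -0.001]
contact_force: [-0.4, 2.5, 6.5]
opening: 0.0144
grip_force: 98.0
```

```bash
python3 -c "
from h import *
print(telemetry.get_obs()['tool_pos'],go(.5367,-.2728,.074,82.34))"
```

```text
[ 0.5371631  -0.27474791  0.23078095] (array([0.0011, 0.002 , 0.0021]), -0.0021)
```

Call:
apply_moves([
  [0.01,0,0,-0.01,0],
  [0.01,0,0,-0.025,0],
  [0.01,0,0,-0.045,0],
  [0.01,0,0,-0.065,0],
  [0.01,0,0,-0.085,0],
  [0.01,0,0,-0.105,0],
  [0.01,0,0,-0.125,0],
  [0.01,0,0,-0.14,0],
  [0.01,0,0,-0.15,0],
  [0.01,0,0,-0.15,0],
  [0.01,0,0,-0.15,0],
])

```text
t: 23.75
tool_pos: [0.5363, -0.2744, 0.3784]
tool_rot: [-0.213, -3.134, -0.0]
contact_force: [-0.8, 0.1, -4.6]
opening: 0.0141
grip_force: 98.0
```

```bash
python3 - <<'E'
from h import *
o=telemetry.get_obs();print(o['tool_pos'],o['opening'],o['contact_force'],o['wrist_torque'],go(.5615,.2457,.382-.1547,90))
p=shot('wrist'); cv2.imwrite('pics/w7.png',p['img']);C=cloud(p)
z=o['tool_pos'][2]-.1547
q=C[(np.hypot(C[:,0]-.537,C[:,1]+.273)<.19)&(np.abs(C[:,2]-(z-.057))<.008)]; print('floor',len(q)); 
A=np.c_[q[:,:2]-[.537,-.273],np.ones(len(q))]; print(np.linalg.lstsq(A,q[:,2],rcond=None)[0])
handle(C,z=z+.009,zr=z-.04)
E
```

```text
[ 0.53627577 -0.27441827  0.37836585] 0.014103156793290657 [-0.77711952  0.13884828 -4.61988471] [-0.03004013 -0.01712    -0.01180237] (array([ 0.0454,  0.5187, -0.0036]), -0.1358)
floor 120377
[-0.00163473 -0.00073394  0.16533092]
bar [ 0.5233 -0.2709] [0.0405 0.0941] 68.32 13647 z [0.2296 0.2309 0.2328]
rim [ 0.5327 -0.274 ] [0.2423 0.1749] 82.27 18356
```

View pics/w7.png

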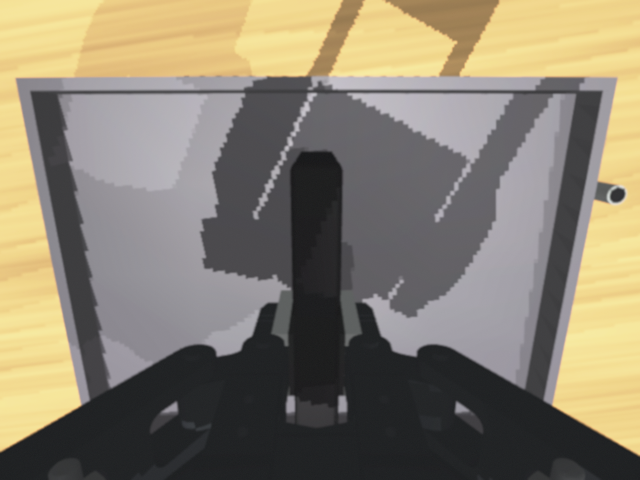

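The held tray is level (tilt under 2 mrad) and centred on the fingers at (317,230). I'll carry it over the base.

Call:
apply_moves([
  [0.01,0.001,0.01,0,-0.005],
  [0.01,0.003,0.03,0,-0.01],
  [0.01,0.005,0.055,0,-0.02],
  [0.01,0.008,0.085,0,-0.03],
  [0.01,0.011,0.115,0,-0.04],
  [0.01,0.014,0.145,0,-0.05],
  [0.01,0.017,0.175,0,-0.06],
  [0.01,0.019,0.205,0,-0.07],
  [0.01,0.021,0.235,0,-0.08],
  [0.01,0.023,0.26,0,-0.085],
  [0.01,0.024,0.28,0,-0.09],
  [0.01,0.025,0.29,0,-0.09],
])

```text
t: 24.8
tool_pos: [0.5503, 0.019, 0.3771]
tool_rot: [-0.067, -3.138, -0.002]
contact_force: [-0.4, -0.5, -4.3]
opening: 0.0144
grip_force: 98.0
```

```bash
python3 -c "
from h import *
o=telemetry.get_obs();print(o['tool_pos'],o['opening'],go(.5615,.247,.382-.1547,90))"
```

```text
[0.55025805 0.0190255  0.37705554] 0.014355366013208477 (array([-0.0019,  0.2281, -0.0047]), -0.0428)
```

Call:
apply_moves([
  [0.01,0,0.01,0,-0.005],
  [0.01,0,0.03,0,-0.01],
  [0.01,0,0.055,0,-0.015],
  [0.01,0,0.085,0,-0.02],
  [0.01,-0.001,0.115,0,-0.025],
  [0.01,-0.001,0.145,0,-0.03],
  [0.01,-0.001,0.175,0,-0.035],
  [0.01,-0.002,0.2,0,-0.04],
  [0.01,-0.002,0.22,0,-0.043],
  [0.01,-0.002,0.228,0,-0.043],
  [0.01,-0.002,0.228,0,-0.043],
  [0.01,-0.002,0.228,0,-0.043],
])

```text
t: 25.8
tool_pos: [0.5634, 0.2434, 0.3781]
tool_rot: [-0.004, -3.141, 0.002]
contact_force: [-0.4, -0.1, -3.9]
opening: 0.0138
grip_force: 98.2
```

```bash
python3 - <<'E'
from h import *
p=shot('scene'); o=telemetry.get_obs();print(o['tool_pos'],o['opening'],go(.5615,.247,.1764,90))
C=cloud(p); d=cloud(shot('side'))
for c in (C,d):
    zr=o['tool_pos'][2]-.1547-.0014-.04
    q=c[(np.hypot(c[:,0]-.561,c[:,1]-.246)<.19)&(np.abs(c[:,2]-zr)<.008)].astype(np.float32)
    r=cv2.minAreaRect(q[:,:2].copy()); print('rim',np.round(r[0],4),np.round(r[1],4),round(r[2],2),len(q))
E
```

```text
[0.563427   0.2429762  0.37820718] 0.014314504244140616 (array([0.0018, 0.0043, 0.0471]), -0.0036)
rim [0.5637 0.2422] [0.2435 0.1829] 89.8 1361
rim [0.5622 0.243 ] [0.2514 0.1849] 89.56 695
```

Call:
apply_moves([
  [0.01,0.0024,0.0035,0,-0.0036],
  [0.01,0.0024,0.0035,0.015,-0.0036],
  [0.01,0.0024,0.0035,0.03,-0.0036],
  [0.01,0.0024,0.0035,0.045,-0.0036],
  [0.01,0.0024,0.0035,0.057,-0.0036],
  [0.01,0.0024,0.0035,0.063,-0.0036],
  [0.01,0.0024,0.0035,0.066,-0.0036],
  [0.01,0.0024,0.0035,0.066,-0.0036],
  [0.01,0.0024,0.0035,0.066,-0.0036],
  [0.01,0.0024,0.0035,0.066,-0.0036],
])

```text
t: 26.73
tool_pos: [0.5614, 0.2475, 0.314]
tool_rot: [-0.001, 3.14, 0.001]
contact_force: [0.3, 0.5, -4.4]
opening: 0.0143
grip_force: 98.1
```

```bash
python3 - <<'E'
from h import *
p=shot('scene'); o=telemetry.get_obs();print(o['tool_pos'],o['opening'],o['contact_force'],go(.561,.2465,.1274,90))
C=cloud(p); d=cloud(shot('side'))
for c in (C,d):
    zr=o['tool_pos'][2]-.1547-.0014-.04
    q=c[(np.hypot(c[:,0]-.561,c[:,1]-.246)<.19)&(np.abs(c[:,2]-zr)<.008)].astype(np.float32)
    r=cv2.minAreaRect(q[:,:2].copy()); print('rim',np.round(r[0],4),np.round(r[1],4),round(r[2],2),len(q))
E
```

```text
[0.56134501 0.24755137 0.31397456] 0.014323188865965125 [-0.85055244 -0.52633517 -3.9041619 ] (array([ 0.0007, -0.0012,  0.0319]), 0.0009)
rim [0.5623 0.2458] [0.242  0.1834] 89.75 1170
rim [0.5603 0.2478] [0.186  0.2518] 0.39 710
```

Call:
apply_moves([
  [0.01,0.0007,-0.0008,0.003,0],
  [0.01,0.0007,-0.0008,0.006,0],
  [0.01,0.0007,-0.0008,0.009,0],
  [0.01,0.0007,-0.0008,0.012,0],
  [0.01,0.0007,-0.0008,0.015,0],
  [0.01,0.0007,-0.0008,0.018,0],
  [0.01,0.0007,-0.0008,0.02,0],
  [0.01,0.0007,-0.0008,0.022,0],
  [0.01,0.0007,-0.0008,0.024,0],
  [0.01,0.0007,-0.0008,0.024,0],
  [0.01,0.0007,-0.0008,0.024,0],
])

```text
t: 27.75
tool_pos: [0.5603, 0.2466, 0.2886]
tool_rot: [0.001, -3.141, 0.0]
contact_force: [-0.5, 0.2, -4.9]
opening: 0.0142
grip_force: 98.2
```

Call:
apply_moves([
  [0.01,0,0,0.002,0],
  [0.01,0,0,0.0035,0],
  [0.01,0,0,0.005,0],
  [0.01,0,0,0.006,0],
  [0.01,0,0,0.007,0],
  [0.01,0,0,0.0075,0],
  [0.01,0,0,0.0075,0],
  [0.01,0,0,0.0075,0],
])

```text
t: 28.42
tool_pos: [0.5604, 0.2467, 0.2828]
tool_rot: [-0.002, 3.141, -0.0]
contact_force: [-4.5, -2.4, 4.8]
opening: 0.0143
grip_force: 99.5
```

Call:
apply_moves([
  [0.01,0.0005,0,0.001,0],
  [0.01,0.0005,0,0.0015,0],
  [0.01,0.0005,0,0.0015,0],
])

```text
t: 28.67
tool_pos: [0.5602, 0.2467, 0.2828]
tool_rot: [-0.002, 3.14, -0.0]
contact_force: [-7.5, -2.7, 9.6]
opening: 0.0144
grip_force: 100.4
```

Call:
apply_moves([
  [0.014,0,0,0,0],
  [0.02,0,0,0,0],
  [0.03,0,0,0,0],
  [0.04,0,0,0,0],
  [0.045,0,0,0,0],
  [0.045,0,0,0,0],
  [0.045,0,0,-0.03,0],
  [0.045,0,0,-0.06,0],
  [0.045,-0.02,0,-0.1,0],
  [0.03,-0.04,0,-0.12,0],
  [0.0,-0.04,0,-0.12,0],
  [0.0,-0.04,0,-0.12,0],
], newtons=30)

```text
t: 29.67
tool_pos: [0.6007, 0.2466, 0.4019]
tool_rot: [-0.001, 3.138, 0.002]
contact_force: [-0.4, -0.1, 0.5]
opening: 0.0091
grip_force: 0.0
```

```bash
python3 - <<'E'
from h import *
o=telemetry.get_obs();print(o['tool_pos'])
p=shot('wrist'); C=cloud(p); cv2.imwrite('pics/w8.png',p['img'])
handle(C,.561,.247,.135,.086)
q=C[(np.hypot(C[:,0]-.561,C[:,1]-.247)<.11)&(np.abs(C[:,2]-.069)<.008)]; A=np.c_[q[:,:2]-[.561,.247],np.ones(len(q))]; print(len(q),np.linalg.lstsq(A,q[:,2],rcond=None)[0])
s=shot('scene'); Cs=cloud(s); Cd=cloud(shot('side'))
for c in (Cs,Cd):
    lids(c,[(.54,-.062)],.071,.04); lids(c,[(.541,.05)],.081,.04)
print(go(.51,-.01,.25,90))
E
```

```text
[0.60074772 0.24661312 0.40190326]
bar [0.5593 0.2469] [0.1196 0.0161] 0.12 5257 z [0.1339 0.1353 0.1364]
rim [0.5598 0.2073] [0.3195 0.181 ] 89.93 11225
53347 [ 2.89027287e-05 -1.12844490e-03  6.94486401e-02]
0.540 -0.062 43 [ 0.5414 -0.0613] [0.014 0.013] 0.0721
0.541 0.050 40 [0.5455 0.0509] [0.014 0.012] 0.0821
0.540 -0.062 38 [ 0.5376 -0.0611] [0.015 0.016] 0.0715
0.541 0.050 33 [0.5425 0.0512] [0.015 0.018] 0.0815
(array([ 0.0887, -0.2564, -0.0069]), 0.0011)
```

View pics/w8.png

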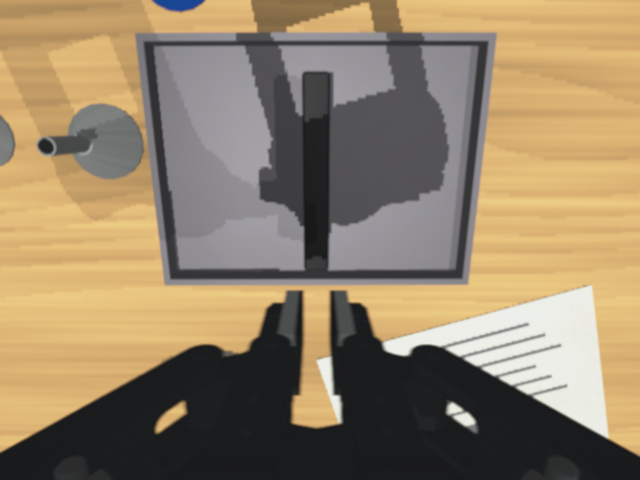

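The tray is seated: bar at (317,170), measured centre (0.5593, 0.2469), and bar centre height 0.126 m. Next is the big funnel.

Call:
apply_moves([
  [0.04,0.011,-0.039,0,0],
  [0.04,0.022,-0.078,0,0],
  [0.04,0.033,-0.117,0,0],
  [0.04,0.045,-0.156,0.02,0],
  [0.04,0.0575,-0.195,0.04,0],
  [0.04,0.0575,-0.195,0.07,0],
  [0.04,0.0575,-0.195,0.1,0],
  [0.04,0.0575,-0.195,0.1,0],
  [0.04,0.0575,-0.195,0.1,0],
])

```text
t: 30.57
tool_pos: [0.5408, 0.0517, 0.2965]
tool_rot: [0.001, -3.135, -0.001]
contact_force: [-0.4, 0.7, 1.0]
opening: 0.0402
grip_force: 0.0
```

```bash
python3 - <<'E'
from h import *
o=telemetry.get_obs();print(o['tool_pos'])
p=shot('wrist'); C=cloud(p)
lids(C,[(.5427,.053)],.082,.03)
print(go(.5435,.0525,.068,90))
E
```

```text
[0.54079522 0.05173139 0.29647302]
0.543 0.053 700 [0.543  0.0529] [0.015 0.014] 0.0848
(array([-0.0019,  0.0005,  0.0765]), 0.0014)
```

Call:
apply_moves([
  [0.04,0,0.001,0.03,0],
  [0.04,0,0.001,0.06,0],
  [0.04,0,0.001,0.08,0],
  [0.04,0,0.001,0.08,0],
  [0.04,0,0.001,0.08,0],
  [0.04,0,0.001,0.08,0],
  [0.005,0,0.001,0.08,0],
  [0.005,0,0.001,0.08,0],
  [0.005,0,0.001,0.08,0],
  [0.005,0,0.001,0.08,0],
  [0.005,0,0.001,0.08,0],
  [0.005,0,0.001,0.08,0],
])

```text
t: 31.62
tool_pos: [0.5435, 0.0527, 0.222]
tool_rot: [-0.001, 3.138, 0.0]
contact_force: [-0.2, 0.7, 7.2]
opening: 0.013
grip_force: 29.3
```

```bash
python3 - <<'E'
from h import *
o=telemetry.get_obs();print(o['tool_pos'],o['tool_rot'],o['opening'],o['grip_force'],o['contact_force'])
E
```

```text
[0.54348846 0.05271924 0.22202479] [-1.45939621e-03  3.13791241e+00  4.21375355e-04] 0.012961691400377163 29.327815175056458 [-0.16605559  0.72144752  7.24878868]
```

Call:
apply_moves([
  [0.005,0,0,-0.03,0],
  [0.005,0,0,-0.07,0],
  [0.005,0,0,-0.11,0],
  [0.005,0,0.01,-0.14,0],
  [0.005,-0.004,0.04,-0.14,0],
  [0.005,-0.008,0.07,-0.14,0],
  [0.005,-0.012,0.1,-0.14,0],
  [0.005,-0.016,0.125,-0.14,0],
  [0.005,-0.016,0.134,-0.14,0],
  [0.005,-0.016,0.134,-0.14,0],
  [0.005,-0.016,0.134,-0.14,0],
  [0.005,-0.016,0.134,-0.14,0],
])

```text
t: 32.62
tool_pos: [0.5582, 0.1856, 0.3595]
tool_rot: [0.0, -3.141, 0.001]
contact_force: [-0.2, 0.8, -0.8]
opening: 0.0133
grip_force: 29.5
```

Call:
apply_moves([
  [0.005,0,0,0.02,0],
  [0.005,0,0,0.035,0],
  [0.005,0,0,0.05,0],
  [0.005,0,0,0.058,0],
  [0.005,0,0,0.062,0],
  [0.005,0,0,0.062,0],
  [0.005,0,0,0.062,0],
])

```text
t: 33.2
tool_pos: [0.5586, 0.1862, 0.2983]
tool_rot: [-0.0, 3.141, 0.0]
contact_force: [0.5, -0.3, -0.4]
opening: 0.013
grip_force: 29.5
```

```bash
python3 - <<'E'
from h import *
p=shot('wrist'); cv2.imwrite('pics/w9.png',p['img'])
o=telemetry.get_obs();print(o['tool_pos'],o['tool_rot'],o['opening'],o['grip_force'],o['contact_force'])
E
```

```text
[0.55873885 0.18638802 0.29883865] [-7.39556769e-04  3.13991939e+00  4.41134703e-04] 0.013126463239123004 29.512618482112885 [ 0.12974439  0.92239501 -1.11577775]
```

View pics/w9.png

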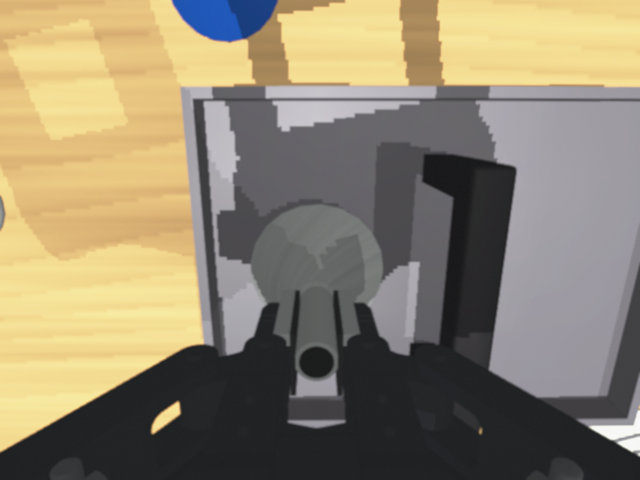

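The funnel cone at (317,260) is inside the tray between the left wall and the handle, about 8 mm above the floor. I'll lower and release it.

Call:
apply_moves([
  [0.005,0,0,0.004,0],
  [0.005,0,0,0.007,0],
  [0.005,0,0,0.0085,0],
  [0.005,0,0,0.0085,0],
  [0.005,0,0,0.0085,0],
  [0.015,0,0,0.0085,0],
  [0.035,0,0,0.0085,0],
  [0.035,0,0,0.0085,0],
  [0.035,0,0,0.0085,0],
  [0.035,0,0,-0.025,0],
  [0.035,0,0,-0.06,0],
  [0.035,0,0,-0.08,0],
])

```text
t: 34.25
tool_pos: [0.5588, 0.1867, 0.3811]
tool_rot: [-0.002, 3.138, 0.001]
contact_force: [0.6, 0.4, 0.8]
opening: 0.0349
grip_force: 0.0
```

```bash
python3 - <<'E'
from h import *
o=telemetry.get_obs();print(o['tool_pos'])
Cs=cloud(shot('scene'));Cd=cloud(shot('side'));Cw=cloud(shot('wrist'))
for c in (Cs,Cd,Cw): lids(c,[(.539,-.061)],.071,.04); lids(c,[(.559,.187)],.152,.03)
print(go(.539,-.06,.14,90))
E
```

```text
[0.55875004 0.1867308  0.38106621]
0.539 -0.061 41 [ 0.5418 -0.0612] [0.015 0.013] 0.0723
0.559 0.187 40 [0.5595 0.1842] [0.016 0.013] 0.1524
0.539 -0.061 42 [ 0.5365 -0.0591] [0.016 0.016] 0.0713
0.559 0.187 22 [0.5563 0.186 ] [0.012 0.014] 0.1517
0.539 -0.061 0   
0.559 0.187 596 [0.5578 0.1869] [0.014 0.014] 0.1541
(array([ 0.0213, -0.247 ,  0.0853]), 0.0009)
```

Call:
apply_moves([
  [0.04,0.003,-0.041,0,0],
  [0.04,0.007,-0.082,0,0],
  [0.04,0.01,-0.123,0,0],
  [0.04,0.013,-0.164,0,0],
  [0.04,0.017,-0.205,0.02,0],
  [0.04,0.02,-0.2465,0.04,0],
  [0.04,0.02,-0.2465,0.08,0],
  [0.04,0.02,-0.2465,0.08,0],
  [0.04,0.02,-0.2465,0.08,0],
  [0.04,0.02,-0.2465,0.08,0],
])

```text
t: 35.23
tool_pos: [0.5385, -0.0594, 0.2973]
tool_rot: [0.002, -3.14, -0.001]
contact_force: [1.1, -0.6, 0.7]
opening: 0.04
grip_force: 0.0
```

```bash
python3 - <<'E'
from h import *
Cw=cloud(shot('wrist'));lids(Cw,[(.539,-.06)],.072,.03)
o=telemetry.get_obs();print(o['tool_pos'],go(.539,-.06,.060,90))
E
```

```text
0.539 -0.060 631 [ 0.5391 -0.0596] [0.015 0.013] 0.0749
[ 0.53906478 -0.05915206  0.29879115] (array([ 0.0004, -0.0008,  0.0841]), 0.0021)
```

Call:
apply_moves([
  [0.04,0,0,0.03,0],
  [0.04,0,0,0.06,0],
  [0.04,0,0,0.084,0],
  [0.04,0,0,0.084,0],
  [0.04,0,0,0.084,0],
  [0.04,0,0,0.084,0],
  [0.005,0,0,0.084,0],
  [0.005,0,0,0.084,0],
  [0.005,0,0,0.084,0],
  [0.005,0,0,0.084,0],
  [0.005,0,0,0.084,0],
  [0.005,0,0,0.084,0],
])

```text
t: 36.28
tool_pos: [0.5397, -0.0601, 0.2161]
tool_rot: [-0.001, 3.138, -0.001]
contact_force: [-0.1, 1.4, 6.5]
opening: 0.0127
grip_force: 29.3
```

```bash
python3 - <<'E'
from h import *
o=telemetry.get_obs();print(o['tool_pos'],o['tool_rot'],o['opening'],o['grip_force'],o['contact_force'])
E
```

```text
[ 0.53966102 -0.06005098  0.21608678] [-1.29886753e-03  3.13773975e+00 -7.66482470e-04] 0.012723108738494386 29.26838904619217 [-0.11163459  1.40625198  6.46888182]
```

Call:
apply_moves([
  [0.005,0,0,-0.03,0],
  [0.005,0,0,-0.07,0],
  [0.005,0,0,-0.11,0],
  [0.005,0,0,-0.15,0],
  [0.005,0,0,-0.18,0],
  [0.005,0,0.01,-0.19,0],
  [0.005,0,0.04,-0.19,0],
  [0.005,0,0.075,-0.19,0],
  [0.005,0,0.11,-0.19,0],
  [0.005,0,0.14,-0.19,0],
  [0.005,0,0.15,-0.19,0],
  [0.005,0,0.15,-0.19,0],
])

```text
t: 37.28
tool_pos: [0.5378, 0.0924, 0.4023]
tool_rot: [0.007, -3.139, -0.0]
contact_force: [0.3, -0.4, -1.0]
opening: 0.013
grip_force: 29.5
```

```bash
python3 - <<'E'
from h import *
o=telemetry.get_obs();print(o['tool_pos'],o['opening'],go(.5593,.307,.404-.1547,90))
E
```

```text
[0.53780819 0.0923891  0.40230523] 0.012998610048518154 (array([-0.0228,  0.2145, -0.0017]), 0.0046)
```

Call:
apply_moves([
  [0.005,-0.002,0.02,0,0],
  [0.005,-0.004,0.05,0,0],
  [0.005,-0.008,0.085,0,0],
  [0.005,-0.012,0.12,0,0],
  [0.005,-0.016,0.155,0,0],
  [0.005,-0.02,0.19,0,0],
  [0.005,-0.02,0.21,0,0],
  [0.005,-0.02,0.216,0,0],
  [0.005,-0.02,0.216,0,0],
  [0.005,-0.02,0.216,0,0],
  [0.005,-0.02,0.216,0,0],
  [0.005,-0.02,0.216,0.01,0],
])

```text
t: 38.28
tool_pos: [0.559, 0.3048, 0.396]
tool_rot: [0.002, 3.137, 0.002]
contact_force: [0.8, -1.4, -0.4]
opening: 0.013
grip_force: 29.6
```

Call:
apply_moves([
  [0.005,0,0,0.02,0],
  [0.005,0,0,0.04,0],
  [0.005,0,0,0.06,0],
  [0.005,0,0,0.08,0],
  [0.005,0,0,0.092,0],
  [0.005,0,0,0.1,0],
  [0.005,0,0,0.1,0],
  [0.005,0,0,0.1,0],
  [0.005,0,0,0.1,0],
])

```text
t: 39.03
tool_pos: [0.5588, 0.3062, 0.2953]
tool_rot: [-0.001, 3.139, 0.001]
contact_force: [0.6, 0.8, -0.7]
opening: 0.0128
grip_force: 29.6
```

```bash
python3 - <<'E'
from h import *
p=shot('wrist'); cv2.imwrite('pics/w10.png',p['img'])
o=telemetry.get_obs();print(o['tool_pos'],o['tool_rot'],o['opening'],o['grip_force'],o['contact_force'])
E
```

```text
[0.55879212 0.30627522 0.29552123] [-1.26140492e-03  3.13883770e+00  1.70500298e-03] 0.01292952557969893 29.617942571640015 [ 0.31739554 -0.55670959 -0.74220794]
```

View pics/w10.png

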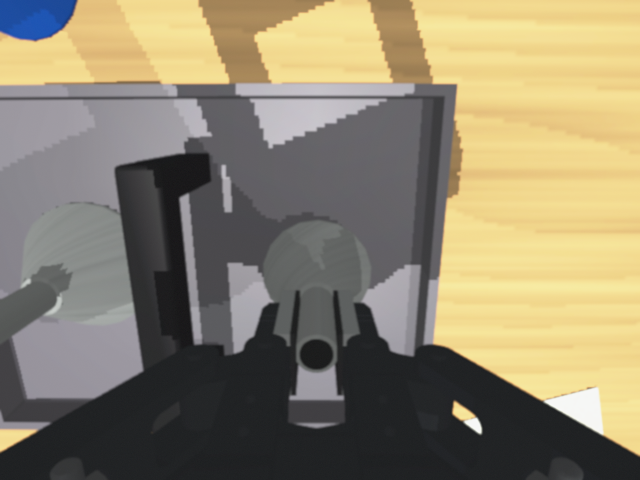

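The small funnel at (317,265) is over free floor between the handle and the right wall, 10 mm up. The big funnel stands at (75,265).

Call:
apply_moves([
  [0.005,0,0,0.004,0],
  [0.005,0,0,0.008,0],
  [0.005,0,0,0.0105,0],
  [0.005,0,0,0.0105,0],
  [0.005,0,0,0.0105,0],
  [0.015,0,0,0.0105,0],
  [0.035,0,0,0.0105,0],
  [0.035,0,0,0.0105,0],
  [0.035,0,0,0.0105,0],
  [0.035,0,0,-0.025,0],
  [0.035,0,0,-0.06,0],
  [0.035,0,0,-0.1,0],
])

```text
t: 40.08
tool_pos: [0.5577, 0.3059, 0.3923]
tool_rot: [0.001, -3.137, 0.003]
contact_force: [1.4, -0.6, 1.2]
opening: 0.035
grip_force: 0.0
```

Call:
apply_moves([
  [0.035,-0.02,-0.03,-0.03,0],
  [0.035,-0.04,-0.06,-0.03,0],
  [0.035,-0.04,-0.06,-0.03,0],
  [0.035,-0.04,-0.06,-0.03,0],
  [0.035,-0.04,-0.06,-0.03,0],
])

```text
t: 40.5
tool_pos: [0.5981, 0.2461, 0.4224]
tool_rot: [0.001, -3.139, 0.0]
contact_force: [0.4, 0.3, -0.2]
opening: 0.0348
grip_force: 0.0
```

```bash
python3 - <<'E'
from h import *
o=telemetry.get_obs();print(o['tool_pos'])
p=shot('wrist'); Cw=cloud(p); cv2.imwrite('pics/w11.png',p['img'])
lids(Cw,[(.559,.187)],.152,.03);lids(Cw,[(.559,.307)],.142,.03); handle(Cw,.561,.247,.135,.086)
s=shot('side'); cv2.imwrite('pics/s11.png',s['img'][130:330,180:450])
E
```

```text
[0.59808076 0.24608047 0.4224393 ]
0.559 0.187 478 [0.5578 0.1871] [0.014 0.014] 0.1542
0.559 0.307 428 [0.5573 0.3064] [0.014 0.013] 0.1442
bar [0.5579 0.2489] [0.0968 0.0965] 42.73 4594 z [0.1337 0.1352 0.1365]
rim [0.5602 0.2464] [0.1808 0.2414] 0.05 11635
```

View pics/w11.png

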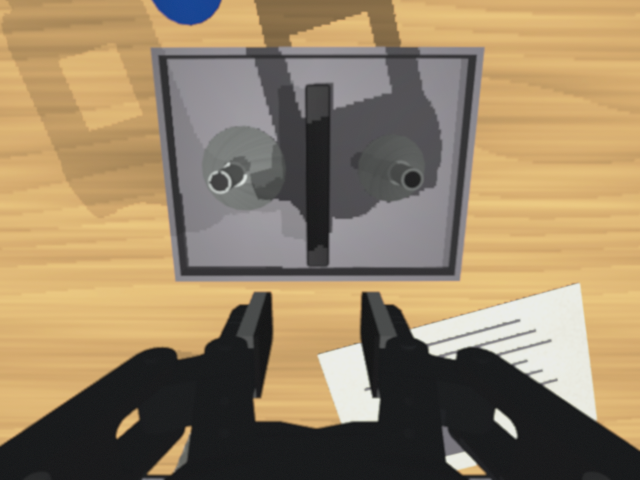

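View pics/s11.png

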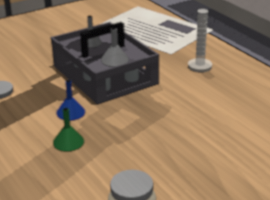

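Both funnels stand upright in the seated tray, at (243,168) and (393,165), one each side of the handle. The tray is level on its posts in the side crop, and the arm is clear.

```bash
python3 -c "
from station import ctrl
print(ctrl.finish_job())"
```

```text
the job is handed in; nothing more can be done
None
```

The kit is packed and handed in: all four loose jars stand clear of each other in the bottom tray, the stacking tray is seated in its sockets, and both funnels stand mouth down in it; the hand-in call gave no verdict.

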